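# Uncap and snug up the lock knob of a track spotlight

## Task

Lift the red transport cap off the coaxial knobs on the white spotlight box and put it in the blue tray. Then turn the small black wing knob in the middle clockwise until you feel it come up against its brake, and leave it snug there - biting, but not forced. The grey aiming ring under it is already set: do not turn it, and leave the tools around as they are.

Things in the scene. Friction and masses are not known exactly. Their poses are not given: they have to be found in the camera images.
- unit: white gear box of a track spotlight, fixed to the bench: 150 (x) x 120 (y) x 50 mm tall, with a white lamp head (a lying cylinder, 90 mm across, top 90 mm above the bench) along its +x side. Origin: centre of the box's underside. The common vertical axis of ring and knob passes 20 mm to -x of it. Always has its own z up; stands at varied places and yaws
- axis_lid (a point): point on the common axis of ring and inner knob at the lid's surface, 50 mm above the bench; the ring rests on the lid
- ring_mark (a point): orange line on the top face of the grey aiming ring (the outer knob), 28 mm from the axis. The ring is 62 mm across and 16 mm high (top 66 mm above the bench); it turns easily (drag 0.03 N m) and must finish within 2.5 mm (5 degrees) of its start, measured at this mark
- inner: black inner knob (lock knob): upright wing 26 mm long (own x) x 12 mm thick (own y), standing 30 mm above the ring (66 to 96 mm above the bench), a white line on top towards its own -x. Origin: on the axis at the ring's top; z up. Turns clockwise seen from above to lock: drag 0.10 N m, until a hidden brake bites 0.3 to 1.6 rad from the start (differs each time, cannot be seen)
- inner_top (a point): centre of the inner knob's top, on the axis, 96 mm above the bench. Past the bite the torque rises by 5 N m per rad of the knob (under 1 N m per rad of the hand, as finger pads give): snug is 0.04 to 0.12 N m above the drag, over 0.15 N m above it is forced. Let go, the knob stays, or springs back until 0.05 to 0.1 N m is left on the brake, which is still snug
- cap: red transport cap, an upturned cup 38 mm across and 38 mm tall (wall 3 mm, top 4 mm, 30 g) that stands loosely over the inner knob on top of the ring (its top 104 mm above the bench). Origin: centre of its open lower rim; z up. It lifts straight off: keep the fingers clear of the ring
- tray: blue open tray fixed to the bench, 170 (x) x 150 (y) x 32 mm tall, wall and floor 4 mm. Origin: centre of its underside
- tape: bystander: yellow roll of tape lying flat, 80 mm across, 22 mm tall; origin at the centre of its underside
- jbox: bystander: square open steel junction box, 80 x 80 x 45 mm tall; origin at the centre of its underside
Mind the look-alikes: they are no part of the job. Leave any turquoise or yellow look-alike of the tray alone.

How it is judged:
By the outcome, as a careful person would: the job done as asked, in the order asked, and still so for the second after the job is handed in, with the robot touching nothing.
It also fails if it takes over 72 s, if anything falls off the work surface, if the arm or the gripper's body presses on something with over 40 N, if the wrist force passes 120 N, or if a joint passes its speed limit or range.

## Robot

A 7-joint arm with a two-finger parallel gripper is mounted at the origin on the work surface. World frame = base frame: x ahead of the robot, y to its left, z up, the work surface at z = 0. Lengths are in m, angles in rad, forces in N, time in s.
With the tool pointing down it reaches from about 0.425 to 0.925 m from the base axis. Payload 6.8 kg.
Tool frame: the origin (TCP) lies midway between the tips of the shut fingers; the grasp point (between the pads) lies 19 mm behind it; z points along the fingers, y is the direction in which the jaws open and shut (so a half turn about z gives the same grasp; the last joint's range is limited). The gripper opens to 85 mm and grips with 20 to 120 N. Pads are 22 mm wide; open, the fingers measure 114 mm over their backs; the gripper's body (76 mm by 85 mm) begins 54 mm behind the grasp point. The pads swing forward as they close: fully open they stand 13 mm farther back than shut.
Start: joints at [1.192, 0.477, 0.022, 1.555, -0.011, 1.109, -0.083], TCP at [0.181, -0.65, 0.231] pointing down, gripper open.
Joint ranges: [-2.96, 2.96], [-0.34, 2.1], [-1.41, 1.46], [0.24, 2.44], [-1.37, 4.51], [0.17, 1.92], [-2.96, 2.96]. Speed limits (rad/s): [2.39, 2.39, 3.14, 3.14, 3.14, 3.14, 3.14].

## Interface

Orientations are given as a unit quaternion [w, x, y, z].
In Python, from station import readout, eyes, ticket gives the robot as it stands. The module is installed in compiled form; this text tells all that it offers.
- The arm moves only by the shell command python3 -m crank 'ROWS' [FORCE]. ROWS is JSON, a list of rows, each an object of numbers: "jaw": the opening in per cent of the stroke, from 0 (shut) to 100 (fully open); "x", "y", "z": the shift along the tool's x, y, z in mm; "ax", "ay", "az": the turn, a rotation vector about the tool's x, y, z in degrees. In form: [{"jaw": .., "x": .., "y": .., "z": .., "ax": .., "ay": .., "az": ..}, ...]. A call has 1 to 12 rows; each row shifts and turns the commanded pose from where the row before left it, along the tool's axes as they then stand; what a row does not reach is not made up. A row lasts 1/8 s, in which the tool goes at most 62.5 mm and 10.7 degrees, less where a joint would pass 70% of its speed; a pose out of reach is approached as far as the arm can. A call with a gripper value outside its range is refused whole. The fingers move at their own pace and stop on an object; FORCE is the grip in N (left out, the last holds). Time passes only in rows, so rows that do not move let the fingers close. It gives the time, the measured TCP pose, the force and the opening at its end, in the units of the state.
- readout.get_obs(): the state, without advancing time (a new reading comes with each control period).
- eyes.read_camera(name): name is "side" or "top"; returns (picture, depth): 384x512x3 uint8, red, green, blue; 384x512 float32, m along the optical axis (not along the pixel's ray), 0 where there is no reading.
- eyes.calibration(name): a dict with "fx", "fy", "cx", "cy" (pixels), "R" (3x3) and "t" (3): a world point X has camera coordinates R X + t. Camera axes: x right, y down, z forward; pixel columns grow to the right and rows downward; lengths in m; the calibration is good to about 2 mm. A picture is of the moment at which its call begins. calibration takes no time and is no camera call.
- ticket.hand_in(): hands the job in, once; it reports no verdict.
The state is a dict: "t": time; "q": joint angles; "joint_vel": joint speeds; "joint_torque": joint torques, N m; "eef_pos": TCP position; "tool_rot": TCP orientation; "contact_force": force on the tool from outside, world axes, zero at the start; "torque": the same for the moment, N m; "gripper_width": opening from 0.0 (shut) to 1.0 (fully open).
Only numpy, scipy, OpenCV 4.12 (cv2) and the standard library are available. Lean on these libraries where they do the work, as an engineer would, in place of code of your own. Each camera call takes 0.05 s, during which the arm holds its last target. There are 200 camera calls.

## Working session

There is one attempt and no reset: what is moved stays moved. The work goes in short steps, Python scripts to look and compute and a shell command to move; the robot and the scene stay as the last step left them, time stands still between calls to the robot, and variables do not carry over. Pictures are saved under pics/ and viewed, about 8 in all and at most 12, crops included, and the job is handed in when it is done.

```bash
mkdir -p pics
cat > h.py <<'E'
import numpy as np,cv2
from station import readout,eyes,ticket
def cap(n):
    im,d=eyes.read_camera(n);np.savez('/tmp/%s.npz'%n,im=im,d=d);return im,d
def world(n,d,u,v):
    c=eyes.calibration(n);u=np.asarray(u,float);v=np.asarray(v,float)
    z=d[v.astype(int),u.astype(int)]
    P=np.stack([(u-c['cx'])/c['fx']*z,(v-c['cy'])/c['fy']*z,z],-1)
    return (P-c['t'])@np.asarray(c['R'])
def save(im,f):cv2.imwrite('pics/'+f,im[...,::-1])
E
python3 - <<'E'
from h import *
a,_=cap('top');b,_=cap('side')
save(np.vstack([a,b])[::1],'x.png');save(a,'top.png');save(b,'side.png')
o=readout.get_obs();print(o)
for n in('top','side'):print(eyes.calibration(n))
E
```

```text
{'t': 0.1, 'q': array([ 1.19190272,  0.47770811,  0.02233869,  1.55630661, -0.011501  ,
        1.10930039, -0.08305932]), 'joint_vel': array([-0.00141215, -0.0020632 , -0.00157936, -0.00143369, -0.00123964,
        0.00088138, -0.00123975]), 'joint_torque': array([ 6.12941949e-03, -5.97755241e+01,  1.61420245e+00, -2.81953990e+01,
        1.28472573e-02,  4.94390362e-03,  3.12219140e-05]), 'eef_pos': array([ 0.18041762, -0.64991212,  0.23044852]), 'tool_rot': array([-7.80366123e-04,  9.90843195e-01,  1.35015283e-01, -1.62921465e-04]), 'contact_force': array([-0.50987924,  0.56839425, -0.65739544]), 'torque': array([-0.02140679,  0.04223388,  0.04466478]), 'gripper_width': 1.0024698200351179}
{'fx': 481.5252390284624, 'fy': 481.5252390284624, 'cx': 257.0021172029378, 'cy': 198.65430301197566, 'R': array([[-0.00479381, -0.99978868, -0.01999033],
       [-0.99349106,  0.00703684, -0.11369259],
       [ 0.11380924,  0.01931519, -0.99331484]]), 't': array([-0.072445  ,  0.56009764,  1.20006871])}
{'fx': 401.1576600543138, 'fy': 401.1576600543138, 'cx': 251.5720257698862, 'cy': 194.80320715380986, 'R': array([[-0.88506681, -0.46529479, -0.01254958],
       [-0.26305109,  0.52224558, -0.81121124],
       [ 0.38400632, -0.71467497, -0.58461853]]), 't': array([0.42823568, 0.26008117, 0.88955811])}
```

View pics/top.png

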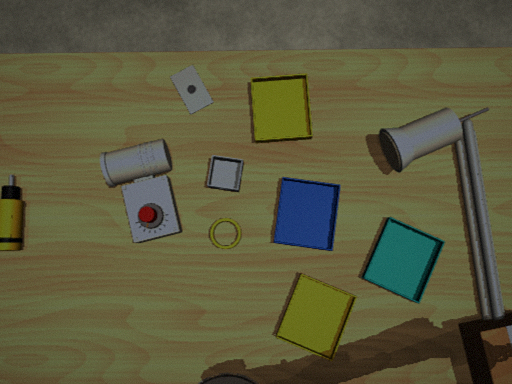

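View pics/side.png

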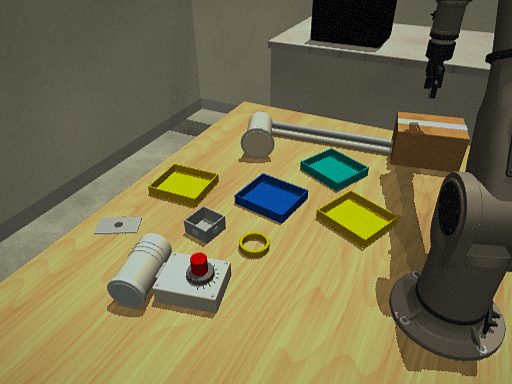

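The top view shows the unit at about (150,205) with the red cap at (148,214). The only blue tray is at (306,214), and the yellow (281,109), (315,315) and turquoise (402,260) ones are look-alikes. The side view agrees: cap (199,265), tray (271,197). Next I'll measure these and make an enlarged crop to confirm.

Run:
```python
from h import *
for n in('top','side'):
    z=np.load('/tmp/%s.npz'%n);im,d=z['im'],z['d'];hsv=cv2.cvtColor(im,cv2.COLOR_RGB2HSV)
    H,S,V=[hsv[...,i].astype(int) for i in range(3)]
    for nm,m in(('cap',((H<8)|(H>172))&(S>180)&(V>90)),('tray',(H>105)&(H<125)&(S>150)&(V>60))):
        k,l,st,c=cv2.connectedComponentsWithStats(m.astype(np.uint8));i=1+st[1:,4].argmax()
        v,u=np.where(l==i);P=world(n,d,u,v);P=P[d[v,u]>0]
        if nm=='cap':
            T=P[P[:,2]>np.percentile(P[:,2],90)-.006]
            print(n,nm,len(T),T.mean(0),T.min(0),T.max(0),cv2.minEnclosingCircle(T[:,:2].astype(np.float32)))
        else:
            F=P; r=cv2.minAreaRect(F[:,:2].astype(np.float32));print(n,nm,r,P.min(0),P.max(0))
    v,u=np.mgrid[0:384,0:512];P=world(n,d,u.ravel(),v.ravel());ok=(abs(P[:,2]-.05)<.005)&(S.ravel()<70)&(V.ravel()>90)
    if n=='top': ok&=(u.ravel()>110)&(u.ravel()<190)&(v.ravel()>165)&(v.ravel()<250)
    else: ok&=(u.ravel()>140)&(u.ravel()<240)&(v.ravel()>245)&(v.ravel()<320)
    Q=P[ok];print(n,'unit',cv2.minAreaRect(Q[:,:2].astype(np.float32)),Q[:,2].mean())
    bx=(95,130,195,250) if n=='top' else (140,225,240,325)
    a=im[bx[1]:bx[3],bx[0]:bx[2]];a=cv2.resize(a,(400,int(400*a.shape[0]/a.shape[1])),interpolation=cv2.INTER_CUBIC)
    globals()[n]=cv2.resize(a,(400,480))
save(np.hstack([top,side]),'crop.png')
```

```text
top cap 159 [0.51671228 0.19045253 0.10467944] [0.49899521 0.17300776 0.10114508] [0.53316224 0.20774525 0.1100628 ] ((0.5167123675346375, 0.1905195116996765), 0.017854105681180954)
top tray ((0.5213428735733032, -0.20183151960372925), (0.14795531332492828, 0.16776642203330994), 81.65645599365234) [ 0.4281912  -0.2861827  -0.00427723] [ 0.61479279 -0.11823182  0.03875361]
top unit ((0.5397185683250427, 0.1962313950061798), (0.15651759505271912, 0.11861532926559448), 13.564260482788086) 0.05037431915332836
side cap 160 [0.5148746  0.19289507 0.10415643] [0.4980237  0.17555737 0.10134427] [0.53269036 0.21072147 0.10670094] ((0.5153152942657471, 0.1924305558204651), 0.018472466617822647)
side tray ((0.520806610584259, -0.20066076517105103), (0.15262672305107117, 0.16945375502109528), 81.85648345947266) [ 4.29078624e-01 -2.84779839e-01  1.37342921e-04] [ 0.61466223 -0.11356182  0.0359789 ]
side unit ((0.5378496646881104, 0.20740456879138947), (0.1611098200082779, 0.15192252397537231), 13.763059616088867) 0.050066662491018814
```

View pics/crop.png

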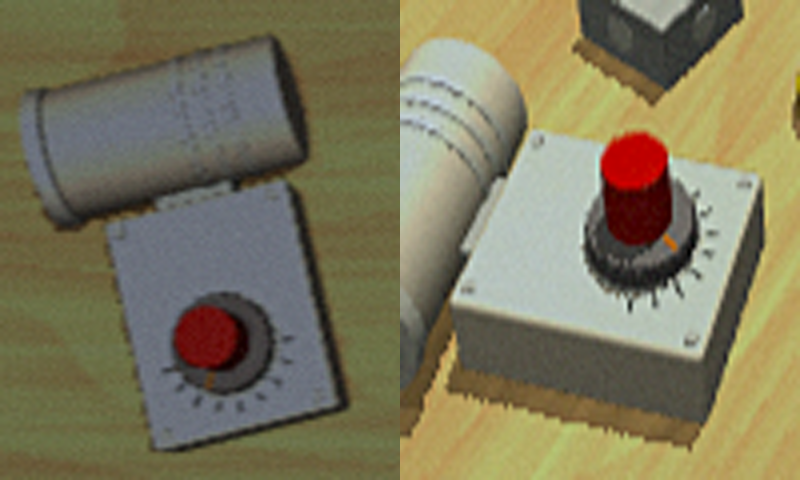

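The crop confirms it: red cap on the grey ring (orange mark at side-crop (670,242)), on the white box with the lamp head on its +x side. Cap centre is about (0.516, 0.191), unit yaw about 13.6°, tray centre about (0.521, -0.201). I'll move over now.

```bash
python3 -m crank '[{"jaw":100,"x":50,"y":-26.5},{"x":50,"y":-26.5},{"x":50,"y":-26.5},{"x":50,"y":-26.5},{"x":50,"y":-26.5},{"x":50,"y":-26.5},{"x":50,"y":-26.5},{"x":50,"y":-26.5},{"x":50,"y":-26.5},{"x":11,"y":-53.6},{"x":11,"y":-53.6},{"x":11,"y":-53.6}]' 40; python3 -m crank '[{"x":11,"y":-53.6},{"x":11,"y":-53.6},{"x":11,"y":-53.6},{"x":11,"y":-53.6},{"x":11,"y":-53.6},{"x":11,"y":-53.6},{},{}]'; python3 -c "
from h import *
print(readout.get_obs())"
```

```text
{'t': 0.1, 'q': array([ 1.19190272,  0.47770811,  0.02233869,  1.55630661, -0.011501  ,
        1.10930039, -0.08305932]), 'joint_vel': array([-0.00141215, -0.0020632 , -0.00157936, -0.00143369, -0.00123964,
        0.00088138, -0.00123975]), 'joint_torque': array([ 6.12941949e-03, -5.97755241e+01,  1.61420245e+00, -2.81953990e+01,
        1.28472573e-02,  4.94390362e-03,  3.12219140e-05]), 'eef_pos': array([ 0.18041762, -0.64991212,  0.23044852]), 'tool_rot': array([-7.80366123e-04,  9.90843195e-01,  1.35015283e-01, -1.62921465e-04]), 'contact_force': array([-0.50987924,  0.56839425, -0.65739544]), 'torque': array([-0.02140679,  0.04223388,  0.04466478]), 'gripper_width': 1.0024698200351179}schema error: expected keys jaw, x, y, z, ax, ay, az
schema error: expected keys jaw, x, y, z, ax, ay, az
```

```bash
python3 -m crank '[{"jaw":100,"x":50,"y":-26.5,"z":0,"ax":0,"ay":0,"az":0},{"jaw":100,"x":50,"y":-26.5,"z":0,"ax":0,"ay":0,"az":0},{"jaw":100,"x":50,"y":-26.5,"z":0,"ax":0,"ay":0,"az":0},{"jaw":100,"x":50,"y":-26.5,"z":0,"ax":0,"ay":0,"az":0},{"jaw":100,"x":50,"y":-26.5,"z":0,"ax":0,"ay":0,"az":0},{"jaw":100,"x":50,"y":-26.5,"z":0,"ax":0,"ay":0,"az":0},{"jaw":100,"x":50,"y":-26.5,"z":0,"ax":0,"ay":0,"az":0},{"jaw":100,"x":50,"y":-26.5,"z":0,"ax":0,"ay":0,"az":0},{"jaw":100,"x":50,"y":-26.5,"z":0,"ax":0,"ay":0,"az":0},{"jaw":100,"x":11,"y":-53.6,"z":0,"ax":0,"ay":0,"az":0},{"jaw":100,"x":11,"y":-53.6,"z":0,"ax":0,"ay":0,"az":0},{"jaw":100,"x":11,"y":-53.6,"z":0,"ax":0,"ay":0,"az":0}]' 40; python3 -m crank '[{"jaw":100,"x":11,"y":-53.6,"z":0,"ax":0,"ay":0,"az":0},{"jaw":100,"x":11,"y":-53.6,"z":0,"ax":0,"ay":0,"az":0},{"jaw":100,"x":11,"y":-53.6,"z":0,"ax":0,"ay":0,"az":0},{"jaw":100,"x":11,"y":-53.6,"z":0,"ax":0,"ay":0,"az":0},{"jaw":100,"x":11,"y":-53.6,"z":0,"ax":0,"ay":0,"az":0},{"jaw":100,"x":11,"y":-53.6,"z":0,"ax":0,"ay":0,"az":0},{"jaw":100,"x":0,"y":0,"z":0,"ax":0,"ay":0,"az":0},{"jaw":100,"x":0,"y":0,"z":0,"ax":0,"ay":0,"az":0}]'; python3 -c "
from h import *
print(readout.get_obs())"
```

```text
t: 1.6
eef_pos: [0.5387, -0.1346, 0.2309]
tool_rot: [-0.0, 0.991, 0.135, -0.0]
contact_force: [-0.0, 0.4, 0.3]
gripper_width: 1.003
t: 2.6
eef_pos: [0.5166, 0.1904, 0.2308]
tool_rot: [0.0, 0.991, 0.135, -0.0]
contact_force: [-0.9, -0.4, -1.0]
gripper_width: 0.999
{'t': 2.6, 'q': array([-0.1513072 ,  0.3013291 , -0.38325341,  1.83434032,  0.13023523,
        1.03153345, -1.88598803]), 'joint_vel': array([ 0.02431202, -0.00552975,  0.01857716,  0.00431369,  0.00037659,
        0.00049596, -0.00112488]), 'joint_torque': array([-1.68834150e+00, -4.58340454e+01, -3.78391162e+00, -2.70002764e+01,
       -1.16512924e-01, -4.97245369e-02, -2.04288337e-02]), 'eef_pos': array([0.51657229, 0.19042253, 0.23083945]), 'tool_rot': array([ 4.29355378e-04,  9.90838437e-01,  1.35051113e-01, -4.50967261e-04]), 'contact_force': array([-0.85457694, -0.40989302, -1.01883354]), 'torque': array([-0.06021712,  0.03303986,  0.01778221]), 'gripper_width': 0.998516610269186}
```

```bash
python3 -m crank '[{"jaw":100,"x":-0.5,"y":-1.2,"z":50,"ax":0,"ay":0,"az":0},{"jaw":100,"x":0,"y":0,"z":50,"ax":0,"ay":0,"az":0},{"jaw":100,"x":0,"y":0,"z":40,"ax":0,"ay":0,"az":0},{"jaw":100,"x":0,"y":0,"z":20,"ax":0,"ay":0,"az":0},{"jaw":60,"x":0,"y":0,"z":0,"ax":0,"ay":0,"az":0},{"jaw":60,"x":0,"y":0,"z":0,"ax":0,"ay":0,"az":0},{"jaw":30,"x":0,"y":0,"z":0,"ax":0,"ay":0,"az":0},{"jaw":20,"x":0,"y":0,"z":0,"ax":0,"ay":0,"az":0},{"jaw":20,"x":0,"y":0,"z":0,"ax":0,"ay":0,"az":0},{"jaw":20,"x":0,"y":0,"z":0,"ax":0,"ay":0,"az":0},{"jaw":20,"x":0,"y":0,"z":0,"ax":0,"ay":0,"az":0},{"jaw":20,"x":0,"y":0,"z":0,"ax":0,"ay":0,"az":0}]' 20; python3 -c "
from h import *
a,_=cap('side');save(cv2.resize(a[180:320,130:300],(680,560),interpolation=2),'g.png')"
```

```text
t: 4.1
eef_pos: [0.517, 0.1919, 0.0727]
tool_rot: [0.0, 0.991, 0.135, 0.001]
contact_force: [-1.4, -1.4, 6.3]
gripper_width: 0.447
```

View pics/g.png

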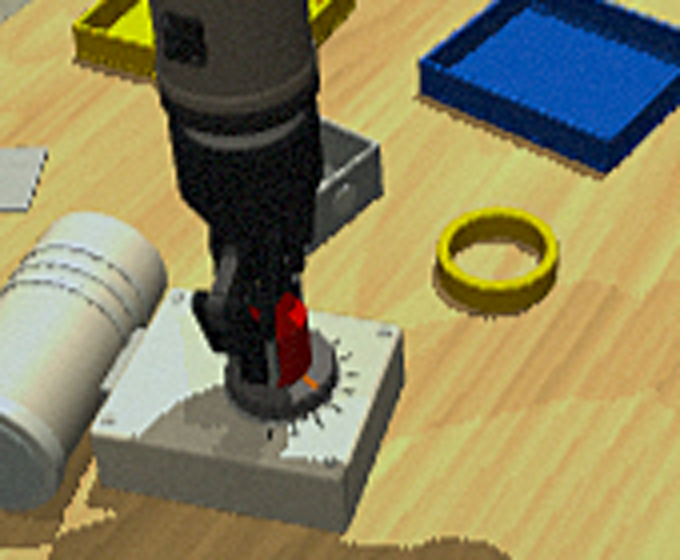

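The cap is held at 38 mm width, the tips are above the ring and the ring mark hasn't moved. I'll lift straight up and carry it to the tray.

```bash
python3 -m crank '[{"jaw":20,"x":0,"y":0,"z":-10,"ax":0,"ay":0,"az":0},{"jaw":20,"x":0,"y":0,"z":-20,"ax":0,"ay":0,"az":0},{"jaw":20,"x":0,"y":0,"z":-40,"ax":0,"ay":0,"az":0},{"jaw":20,"x":0,"y":0,"z":-50,"ax":0,"ay":0,"az":0},{"jaw":20,"x":-12,"y":47,"z":0,"ax":0,"ay":0,"az":0},{"jaw":20,"x":-12,"y":47,"z":0,"ax":0,"ay":0,"az":0},{"jaw":20,"x":-13,"y":47,"z":0,"ax":0,"ay":0,"az":0},{"jaw":20,"x":-13,"y":47,"z":0,"ax":0,"ay":0,"az":0},{"jaw":20,"x":-13,"y":48,"z":0,"ax":0,"ay":0,"az":0},{"jaw":20,"x":-13,"y":48,"z":0,"ax":0,"ay":0,"az":0},{"jaw":20,"x":-13,"y":48,"z":0,"ax":0,"ay":0,"az":0},{"jaw":20,"x":-12,"y":48,"z":0,"ax":0,"ay":0,"az":0}]'
python3 - <<'E'
from h import *
a,d=cap('side');b,e=cap('top')
save(np.hstack([cv2.resize(a[235:325,140:240],(400,360),interpolation=2),cv2.resize(b[185:245,115:185],(400,360),interpolation=2)]),'k.png')
E
```

```text
t: 5.65
eef_pos: [0.5202, -0.2024, 0.1921]
tool_rot: [0.0, 0.991, 0.135, 0.001]
contact_force: [0.3, 0.1, -0.0]
gripper_width: 0.448
```

View pics/k.png

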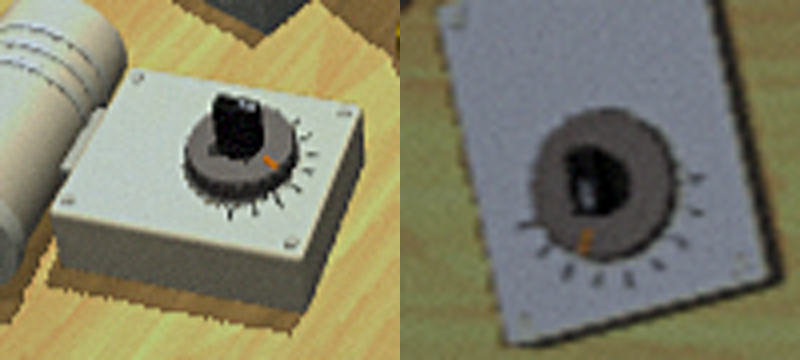

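The cap is off and the black wing stands uncovered at (237,125) left and (590,180) right, with its long side roughly along the unit's x. The orange ring mark is at (270,160) left and (587,242) right. I'll set the cap down in the tray.

```bash
python3 -m crank '[{"jaw":20,"x":0,"y":0,"z":55,"ax":0,"ay":0,"az":0},{"jaw":20,"x":0,"y":0,"z":55,"ax":0,"ay":0,"az":0},{"jaw":20,"x":0,"y":0,"z":40,"ax":0,"ay":0,"az":0},{"jaw":20,"x":0,"y":0,"z":18,"ax":0,"ay":0,"az":0},{"jaw":20,"x":0,"y":0,"z":9,"ax":0,"ay":0,"az":0},{"jaw":20,"x":0,"y":0,"z":0,"ax":0,"ay":0,"az":0},{"jaw":65,"x":0,"y":0,"z":0,"ax":0,"ay":0,"az":0},{"jaw":65,"x":0,"y":0,"z":0,"ax":0,"ay":0,"az":0},{"jaw":65,"x":0,"y":0,"z":0,"ax":0,"ay":0,"az":0},{"jaw":65,"x":0,"y":0,"z":-20,"ax":0,"ay":0,"az":0},{"jaw":65,"x":0,"y":0,"z":-40,"ax":0,"ay":0,"az":0},{"jaw":65,"x":0,"y":0,"z":-60,"ax":0,"ay":0,"az":0}]'
python3 - <<'E'
from h import *
a,d=cap('side')
z=np.load('/tmp/top.npz');b,e=z['im'],z['d']
save(np.hstack([a,cv2.resize(b[195:235,125:175],(480,384),interpolation=2)])[:,:992],'l0.png')
save(np.hstack([cv2.resize(a[120:250,200:330],(390,390),interpolation=2),cv2.resize(b[200:225,135:165],(400,390),interpolation=0)]),'l.png')
# wing points by height (both cams; top from before lowering)
zs=[]
for n,im,dd,bx in(('side',a,d,(180,245,215,285)),('top',b,e,(130,195,170,235))):
    v,u=np.mgrid[bx[1]:bx[3],bx[0]:bx[2]];u,v=u.ravel(),v.ravel();P=world(n,dd,u,v)
    ok=(dd[v,u]>0)&(P[:,2]>.09)&(P[:,2]<.11);T=P[ok]
    r=cv2.minAreaRect(T[:,:2].astype(np.float32));w,V=np.linalg.eigh(np.cov(T[:,:2].T))
    print(n,ok.sum(),T.mean(0),r,'PCA yaw',np.degrees(np.arctan2(V[1,1],V[0,1])),np.sqrt(w*12))
    ok=(dd[v,u]>0)&(abs(P[:,2]-.066)<.004);R=P[ok]
    print('ring',ok.sum(),cv2.minEnclosingCircle(R[:,:2].astype(np.float32)))
    hs=cv2.cvtColor(im,cv2.COLOR_RGB2HSV)[v,u].astype(int)
    o=(hs[:,0]>5)&(hs[:,0]<22)&(hs[:,1]>120)&(hs[:,2]>70)&(P[:,2]>.058)&(P[:,2]<.074);print('mark',o.sum(),P[o].mean(0))
E
```

```text
t: 7.25
eef_pos: [0.5189, -0.2007, 0.1344]
tool_rot: [-0.001, 0.991, 0.135, -0.002]
contact_force: [0.6, -0.1, 0.7]
gripper_width: 0.652
side 63 [0.51449132 0.1930504  0.09503169] ((0.5154476761817932, 0.19229324162006378), (0.025822749361395836, 0.013590864837169647), 9.040276527404785) PCA yaw -167.1297908314268 [0.01311722 0.02697384]
ring 331 ((0.515791118144989, 0.1920967698097229), 0.0318322591483593)
mark 8 [0.49129013 0.19733234 0.06663556]
top 57 [0.51603847 0.18827189 0.09603673] ((0.5162707567214966, 0.1890053004026413), (0.02585359290242195, 0.012376202270388603), 10.560532569885254) PCA yaw -169.41343914723439 [0.01210156 0.02615247]
ring 363 ((0.5164886116981506, 0.18872909247875214), 0.03234327584505081)
mark 5 [0.49229611 0.19710489 0.06661623]
```

View pics/l.png

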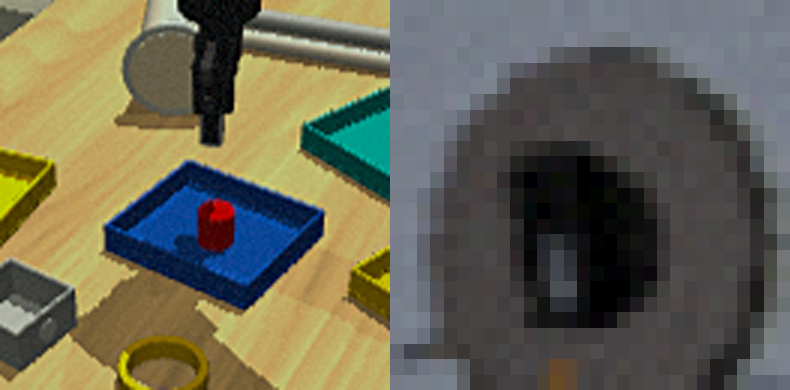

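The cap stands upright inside the blue tray, (215,225) in the left crop. The wing yaw is about 11° and the axis is at (0.516, 0.191). I'll go back, align with the wing, and check the noise in the torque reading.

```bash
python3 -m crank '[{"jaw":50,"x":12.75,"y":-47.2,"z":0,"ax":0,"ay":0,"az":0},{"jaw":50,"x":12.75,"y":-47.2,"z":0,"ax":0,"ay":0,"az":0},{"jaw":50,"x":12.75,"y":-47.2,"z":0,"ax":0,"ay":0,"az":0},{"jaw":50,"x":12.75,"y":-47.2,"z":0,"ax":0,"ay":0,"az":0},{"jaw":50,"x":12.75,"y":-47.2,"z":0,"ax":0,"ay":0,"az":0},{"jaw":50,"x":12.75,"y":-47.2,"z":0,"ax":0,"ay":0,"az":0},{"jaw":50,"x":12.75,"y":-47.2,"z":0,"ax":0,"ay":0,"az":0},{"jaw":50,"x":12.75,"y":-47.2,"z":0,"ax":0,"ay":0,"az":4.5},{"jaw":50,"x":0,"y":0,"z":0,"ax":0,"ay":0,"az":0},{"jaw":50,"x":0,"y":0,"z":0,"ax":0,"ay":0,"az":0},{"jaw":50,"x":0,"y":0,"z":0,"ax":0,"ay":0,"az":0}]'
cat > chk.py <<'E'
import sys
from h import *
# average N readings; last q: tool yaw, torque z, j7 torque, force. exit 1 if tz rise > arg
N=int(sys.argv[1]);thr=float(sys.argv[2]) if len(sys.argv)>2 else 9
R=[]
for i in range(N):
    eyes.read_camera('top');o=readout.get_obs();R.append(np.r_[o['torque'],o['joint_torque'][6],o['contact_force'],o['eef_pos']*1e3])
R=np.array(R);m=R.mean(0);s=R.std(0);q=o['tool_rot']
print('t%.2f yaw %.2f q7 %.3f w %.3f | T %s sd %.3f J7 %.4f sd %.4f F %s sd %.2f p %s'%(o['t'],np.degrees(2*np.arctan2(q[2],q[1])),o['q'][6],o['gripper_width'],m[:3].round(3),s[2],m[3],s[3],m[4:7].round(1),s[4],m[7:].round(1)))
sys.exit(m[3]<-thr or m[3]>thr)
E
python3 chk.py 8
```

```text
t: 8.68
eef_pos: [0.5178, 0.1881, 0.1342]
tool_rot: [0.0, 0.995, 0.095, -0.0]
contact_force: [0.4, 0.8, -0.5]
gripper_width: 0.503
t9.07 yaw 10.99 q7 -1.991 w 0.497 | T [-0.014 -0.009 -0.011] sd 0.031 J7 0.0039 sd 0.0021 F [ 0.1 -0.4  0.2] sd 0.46 p [517.7 189.1 134.3]False
```

```bash
python3 -m crank '[{"jaw":50,"x":-1.4,"y":-2,"z":0,"ax":0,"ay":0,"az":0},{"jaw":50,"x":0,"y":0,"z":25,"ax":0,"ay":0,"az":0},{"jaw":50,"x":0,"y":0,"z":25,"ax":0,"ay":0,"az":0},{"jaw":50,"x":0,"y":0,"z":12,"ax":0,"ay":0,"az":0},{"jaw":50,"x":0,"y":0,"z":0,"ax":0,"ay":0,"az":0},{"jaw":50,"x":0,"y":0,"z":0,"ax":0,"ay":0,"az":0}]'; python3 chk.py 4; python3 -c "
from h import *
a,_=cap('side');save(cv2.resize(a[210:310,150:250],(600,600),interpolation=2),'m.png')"
```

```text
t: 9.82
eef_pos: [0.5164, 0.1921, 0.0731]
tool_rot: [-0.0, 0.995, 0.096, 0.001]
contact_force: [-0.4, 0.1, -0.2]
gripper_width: 0.502
t10.03 yaw 11.01 q7 -2.034 w 0.500 | T [-0.001  0.002  0.001] sd 0.009 J7 0.0012 sd 0.0002 F [-0.1  0.2 -0. ] sd 0.21 p [516.4 192.   73.2]False
```

View pics/m.png

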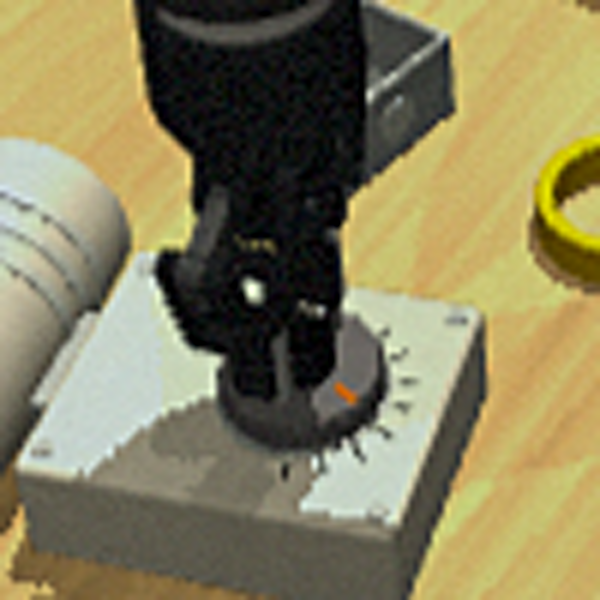

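The wing is between the fingers at (285,375), the tips are clear of the ring and the orange mark is at (345,392). I'll close gently and read the forces.

```bash
python3 -m crank '[{"jaw":30,"x":0,"y":1,"z":0,"ax":0,"ay":0,"az":0},{"jaw":20,"x":0,"y":0,"z":0,"ax":0,"ay":0,"az":0},{"jaw":10,"x":0,"y":0,"z":0,"ax":0,"ay":0,"az":0},{"jaw":0,"x":0,"y":0,"z":0,"ax":0,"ay":0,"az":0},{"jaw":0,"x":0,"y":0,"z":0,"ax":0,"ay":0,"az":0},{"jaw":0,"x":0,"y":0,"z":0,"ax":0,"ay":0,"az":0},{"jaw":0,"x":0,"y":0,"z":0,"ax":0,"ay":0,"az":0}]' 25; python3 chk.py 6
```

```text
t: 10.95
eef_pos: [0.5161, 0.1904, 0.0724]
tool_rot: [0.0, 0.995, 0.096, 0.0]
contact_force: [-0.9, -3.5, 4.6]
gripper_width: 0.139
t11.25 yaw 10.99 q7 -2.032 w 0.134 | T [-0.75   0.159 -0.07 ] sd 0.016 J7 0.0763 sd 0.0004 F [-0.7 -3.1  5.7] sd 0.58 p [516.1 190.4  72.4]False
```

```bash
python3 -m crank '[{"jaw":0,"x":0,"y":0.7,"z":-1,"ax":0,"ay":0,"az":0},{"jaw":0,"x":0,"y":0,"z":0,"ax":0,"ay":0,"az":0}]' |grep t:; python3 chk.py 3;
python3 -m crank '[{"jaw":0,"x":0,"y":0,"z":0,"ax":0,"ay":0,"az":3},{"jaw":0,"x":0,"y":0,"z":0,"ax":0,"ay":0,"az":3}]' |grep t:; python3 chk.py 3;
python3 -m crank '[{"jaw":0,"x":0,"y":0,"z":0,"ax":0,"ay":0,"az":3},{"jaw":0,"x":0,"y":0,"z":0,"ax":0,"ay":0,"az":3}]' |grep t:; python3 chk.py 3;
python3 -m crank '[{"jaw":0,"x":0,"y":0,"z":0,"ax":0,"ay":0,"az":2},{"jaw":0,"x":0,"y":0,"z":0,"ax":0,"ay":0,"az":2}]' |grep t:; python3 chk.py 3
```

```text
t: 11.5
tool_rot: [-0.0, 0.995, 0.096, -0.0]
t11.65 yaw 11.03 q7 -2.030 w 0.135 | T [ 0.247 -0.952 -0.111] sd 0.019 J7 0.1017 sd 0.0013 F [  4.    1.1 -12.6] sd 0.74 p [516.  190.3  72.6]
t: 11.9
tool_rot: [-0.0, 0.999, 0.043, -0.0]
t12.05 yaw 5.03 q7 -2.118 w 0.137 | T [ 0.245 -1.138 -0.061] sd 0.095 J7 -0.0617 sd 0.1121 F [  5.    0.3 -14.2] sd 0.44 p [516.  190.2  72.6]
t: 12.3
tool_rot: [0.0, 1.0, -0.009, -0.0]
t12.45 yaw -0.98 q7 -2.207 w 0.136 | T [ 0.125 -1.115 -0.084] sd 0.052 J7 -0.0576 sd 0.1144 F [  4.4   0.8 -14.1] sd 0.12 p [516.1 190.   72.6]
t: 12.7
tool_rot: [0.0, 0.999, -0.044, -0.0]
t12.85 yaw -5.01 q7 -2.266 w 0.137 | T [ 0.099 -1.206 -0.04 ] sd 0.060 J7 -0.0657 sd 0.0813 F [  5.5   0.4 -15.6] sd 0.62 p [516.1 189.9  72.6]False
False
False
False
```

The real q7 trend goes towards its lower limit, so this grasp only has about 45° left. I'll let it settle, take one reading, then regrasp half a turn round, which gives ample range.

```bash
python3 -m crank '[{"jaw":0,"x":0,"y":0,"z":0.7,"ax":0,"ay":0,"az":0},{"jaw":0,"x":0,"y":0,"z":0,"ax":0,"ay":0,"az":0},{"jaw":0,"x":0,"y":0,"z":0,"ax":0,"ay":0,"az":0}]' |grep t:; python3 chk.py 3;
python3 -m crank '[{"jaw":50,"x":0,"y":0,"z":0,"ax":0,"ay":0,"az":0},{"jaw":50,"x":0,"y":0,"z":0,"ax":0,"ay":0,"az":0},{"jaw":50,"x":0,"y":0,"z":-25,"ax":0,"ay":0,"az":0},{"jaw":50,"x":0,"y":0,"z":-25,"ax":0,"ay":0,"az":-10},{"jaw":50,"x":0,"y":0,"z":-10,"ax":0,"ay":0,"az":-10},{"jaw":50,"x":0,"y":0,"z":0,"ax":0,"ay":0,"az":-10},{"jaw":50,"x":0,"y":0,"z":0,"ax":0,"ay":0,"az":-10},{"jaw":50,"x":0,"y":0,"z":0,"ax":0,"ay":0,"az":-10},{"jaw":50,"x":0,"y":0,"z":0,"ax":0,"ay":0,"az":-10},{"jaw":50,"x":0,"y":0,"z":0,"ax":0,"ay":0,"az":-10},{"jaw":50,"x":0,"y":0,"z":0,"ax":0,"ay":0,"az":-10},{"jaw":50,"x":0,"y":0,"z":0,"ax":0,"ay":0,"az":-10}]'
python3 -m crank '[{"jaw":50,"x":0,"y":0,"z":0,"ax":0,"ay":0,"az":-10},{"jaw":50,"x":0,"y":0,"z":0,"ax":0,"ay":0,"az":-10},{"jaw":50,"x":0,"y":0,"z":0,"ax":0,"ay":0,"az":-10},{"jaw":50,"x":0,"y":0,"z":0,"ax":0,"ay":0,"az":-10},{"jaw":50,"x":0,"y":0,"z":0,"ax":0,"ay":0,"az":-10},{"jaw":50,"x":0,"y":0,"z":0,"ax":0,"ay":0,"az":-10},{"jaw":50,"x":0,"y":0,"z":0,"ax":0,"ay":0,"az":-10},{"jaw":50,"x":0,"y":0,"z":0,"ax":0,"ay":0,"az":-10},{"jaw":50,"x":0,"y":0,"z":0,"ax":0,"ay":0,"az":-8},{"jaw":50,"x":0,"y":0,"z":0,"ax":0,"ay":0,"az":0}]'
python3 chk.py 2
cat > wing.py <<'E'
from h import *
n='side';a,d=cap(n)
v,u=np.mgrid[245:285,180:215];u,v=u.ravel(),v.ravel();P=world(n,d,u,v);g=a[v,u].max(1)
ok=(d[v,u]>0)&(P[:,2]>.09)&(P[:,2]<.102)&(np.hypot(P[:,0]-.5155,P[:,1]-.192)<.018);T=P[ok]
w,V=np.linalg.eigh(np.cov(T[:,:2].T));print(ok.sum(),T.mean(0),cv2.minAreaRect(T[:,:2].astype(np.float32)),np.degrees(np.arctan2(V[1,1],V[0,1])))
hs=cv2.cvtColor(a,cv2.COLOR_RGB2HSV)[v,u].astype(int)
o=(hs[:,0]>5)&(hs[:,0]<22)&(hs[:,1]>120)&(hs[:,2]>70)&(P[:,2]>.058)&(P[:,2]<.074);print('mark',o.sum(),P[o].mean(0))
save(cv2.resize(a[220:300,160:240],(560,560),interpolation=2),'w%.0f.png'%(readout.get_obs()['t']*10))
E
python3 wing.py
```

```text
t: 13.22
tool_rot: [0.0, 0.999, -0.044, -0.0]
t13.38 yaw -4.99 q7 -2.266 w 0.138 | T [-0.196 -0.801 -0.054] sd 0.014 J7 0.0658 sd 0.0009 F [ 3.9 -1.  -9.9] sd 0.51 p [516.1 189.9  72.5]
t: 14.88
eef_pos: [0.5161, 0.1904, 0.1332]
tool_rot: [0.0, 0.735, 0.678, 0.0]
contact_force: [-0.2, 0.2, 0.5]
gripper_width: 0.499
t: 16.12
eef_pos: [0.5161, 0.1901, 0.1329]
tool_rot: [0.0, 0.062, 0.998, 0.0]
contact_force: [-0.9, -0.3, -0.0]
gripper_width: 0.503
t16.23 yaw 172.84 q7 0.498 w 0.496 | T [ 0.016 -0.002 -0.021] sd 0.013 J7 0.1434 sd 0.0901 F [0.  0.1 0. ] sd 0.00 p [516.2 190.1 132.9]
63 [0.51405034 0.19304929 0.09529335] ((0.5152599811553955, 0.19156470894813538), (0.013530455529689789, 0.02648555114865303), 81.77226257324219) 174.54695791964838
mark 8 [0.49174154 0.19674396 0.06585372]False
False
```

The wing followed to about -6° and the ring mark hasn't moved, within 0.7 mm. Readings taken after quick steps are blurred by stick and overshoot, so I'll turn slowly and read while moving. First I grip again.

```bash
cat > now.py <<'E'
import sys
from station import readout
import numpy as np
o=readout.get_obs();q=o['tool_rot'];j=o['joint_torque'][6]
y=np.degrees(2*np.arctan2(q[2],q[1]))
print('t%.2f yaw %.2f q7 %.3f J7 %.4f Tz %.3f F %s w %.3f z %.1f'%(o['t'],y,o['q'][6],j,o['torque'][2],o['contact_force'].round(1),o['gripper_width'],o['eef_pos'][2]*1e3),flush=True)
if len(sys.argv)>1 and j<-float(sys.argv[1]): import os; os._exit(1)
E
python3 -m crank '[{"jaw":50,"x":0,"y":0,"z":30,"ax":0,"ay":0,"az":0},{"jaw":50,"x":0,"y":0,"z":20,"ax":0,"ay":0,"az":0},{"jaw":50,"x":0,"y":0,"z":10,"ax":0,"ay":0,"az":0},{"jaw":30,"x":0,"y":0,"z":0,"ax":0,"ay":0,"az":0},{"jaw":20,"x":0,"y":0,"z":0,"ax":0,"ay":0,"az":0},{"jaw":10,"x":0,"y":0,"z":0,"ax":0,"ay":0,"az":0},{"jaw":0,"x":0,"y":0,"z":0,"ax":0,"ay":0,"az":0},{"jaw":0,"x":0,"y":0,"z":0,"ax":0,"ay":0,"az":0},{"jaw":0,"x":0,"y":0,"z":0,"ax":0,"ay":0,"az":0},{"jaw":0,"x":0,"y":0,"z":0,"ax":0,"ay":0,"az":0}]' 25 |grep z:; python3 now.py
python3 -m crank '[{"jaw":0,"x":0,"y":0,"z":0,"ax":0,"ay":0,"az":0.5},{"jaw":0,"x":0,"y":0,"z":0,"ax":0,"ay":0,"az":0.5}]'|grep z:; python3 now.py
python3 -m crank '[{"jaw":0,"x":0,"y":0,"z":0,"ax":0,"ay":0,"az":0.5},{"jaw":0,"x":0,"y":0,"z":0,"ax":0,"ay":0,"az":0.5}]'|grep z:; python3 now.py
python3 -m crank '[{"jaw":0,"x":0,"y":0,"z":0,"ax":0,"ay":0,"az":0.5},{"jaw":0,"x":0,"y":0,"z":0,"ax":0,"ay":0,"az":0.5}]'|grep z:; python3 now.py
python3 -m crank '[{"jaw":0,"x":0,"y":0,"z":0,"ax":0,"ay":0,"az":0}]'|grep z:; python3 now.py
```

```text
t17.52 yaw 172.98 q7 0.429 J7 0.0516 Tz -0.018 F [-0.7 -2.8  5.4] w 0.137 z 73.4
t17.77 yaw 171.99 q7 0.414 J7 -0.0260 Tz 0.135 F [-1.7 -2.5  6.6] w 0.136 z 73.4
t18.02 yaw 170.99 q7 0.399 J7 -0.0270 Tz 0.088 F [-1.3 -3.2  6.1] w 0.132 z 73.4
t18.27 yaw 169.99 q7 0.384 J7 -0.0272 Tz 0.092 F [-2.1 -3.3  6.5] w 0.140 z 73.4
t18.40 yaw 169.99 q7 0.384 J7 -0.0847 Tz 0.030 F [-2.  -3.3  6.5] w 0.133 z 73.4
```

At steady slow turning the plateau is J7 ≈ -0.027 with very low noise, and about -0.085 when still. I'll carry on in 2° steps and stop once it rises by 0.025.

```bash
C='python3 now.py 0.052'
python3 -m crank '[{"jaw":0,"x":0,"y":0,"z":0,"ax":0,"ay":0,"az":0.5},{"jaw":0,"x":0,"y":0,"z":0,"ax":0,"ay":0,"az":0.5},{"jaw":0,"x":0,"y":0,"z":0,"ax":0,"ay":0,"az":0.5},{"jaw":0,"x":0,"y":0,"z":0,"ax":0,"ay":0,"az":0.5}]'>/dev/null; $C &&
python3 -m crank '[{"jaw":0,"x":0,"y":0,"z":0,"ax":0,"ay":0,"az":0.5},{"jaw":0,"x":0,"y":0,"z":0,"ax":0,"ay":0,"az":0.5},{"jaw":0,"x":0,"y":0,"z":0,"ax":0,"ay":0,"az":0.5},{"jaw":0,"x":0,"y":0,"z":0,"ax":0,"ay":0,"az":0.5}]'>/dev/null && $C &&
python3 -m crank '[{"jaw":0,"x":0,"y":0,"z":0,"ax":0,"ay":0,"az":0.5},{"jaw":0,"x":0,"y":0,"z":0,"ax":0,"ay":0,"az":0.5},{"jaw":0,"x":0,"y":0,"z":0,"ax":0,"ay":0,"az":0.5},{"jaw":0,"x":0,"y":0,"z":0,"ax":0,"ay":0,"az":0.5}]'>/dev/null && $C &&
python3 -m crank '[{"jaw":0,"x":0,"y":0,"z":0,"ax":0,"ay":0,"az":0.5},{"jaw":0,"x":0,"y":0,"z":0,"ax":0,"ay":0,"az":0.5},{"jaw":0,"x":0,"y":0,"z":0,"ax":0,"ay":0,"az":0.5},{"jaw":0,"x":0,"y":0,"z":0,"ax":0,"ay":0,"az":0.5}]'>/dev/null && $C &&
python3 -m crank '[{"jaw":0,"x":0,"y":0,"z":0,"ax":0,"ay":0,"az":0.5},{"jaw":0,"x":0,"y":0,"z":0,"ax":0,"ay":0,"az":0.5},{"jaw":0,"x":0,"y":0,"z":0,"ax":0,"ay":0,"az":0.5},{"jaw":0,"x":0,"y":0,"z":0,"ax":0,"ay":0,"az":0.5}]'>/dev/null && $C
```

```text
t18.90 yaw 167.98 q7 0.354 J7 -0.0277 Tz 0.107 F [-1.2 -2.7  6.4] w 0.133 z 73.4
t19.40 yaw 165.98 q7 0.323 J7 -0.0281 Tz 0.171 F [-1.7 -3.1  6.5] w 0.138 z 73.4
t19.90 yaw 163.98 q7 0.293 J7 -0.0286 Tz 0.095 F [-1.2 -3.5  6.8] w 0.135 z 73.4
t20.40 yaw 161.98 q7 0.263 J7 -0.0290 Tz 0.105 F [-1.  -3.2  6.8] w 0.135 z 73.4
t20.90 yaw 159.98 q7 0.233 J7 -0.0294 Tz 0.105 F [-0.6 -4.3  7. ] w 0.138 z 73.4
```

Very steady. I'll keep turning.

```bash
C='python3 now.py 0.052'
python3 -m crank '[{"jaw":0,"x":0,"y":0,"z":0,"ax":0,"ay":0,"az":0.5},{"jaw":0,"x":0,"y":0,"z":0,"ax":0,"ay":0,"az":0.5},{"jaw":0,"x":0,"y":0,"z":0,"ax":0,"ay":0,"az":0.5},{"jaw":0,"x":0,"y":0,"z":0,"ax":0,"ay":0,"az":0.5}]'>/dev/null; $C &&
python3 -m crank '[{"jaw":0,"x":0,"y":0,"z":0,"ax":0,"ay":0,"az":0.5},{"jaw":0,"x":0,"y":0,"z":0,"ax":0,"ay":0,"az":0.5},{"jaw":0,"x":0,"y":0,"z":0,"ax":0,"ay":0,"az":0.5},{"jaw":0,"x":0,"y":0,"z":0,"ax":0,"ay":0,"az":0.5}]'>/dev/null && $C &&
python3 -m crank '[{"jaw":0,"x":0,"y":0,"z":0,"ax":0,"ay":0,"az":0.5},{"jaw":0,"x":0,"y":0,"z":0,"ax":0,"ay":0,"az":0.5},{"jaw":0,"x":0,"y":0,"z":0,"ax":0,"ay":0,"az":0.5},{"jaw":0,"x":0,"y":0,"z":0,"ax":0,"ay":0,"az":0.5}]'>/dev/null && $C &&
python3 -m crank '[{"jaw":0,"x":0,"y":0,"z":0,"ax":0,"ay":0,"az":0.5},{"jaw":0,"x":0,"y":0,"z":0,"ax":0,"ay":0,"az":0.5},{"jaw":0,"x":0,"y":0,"z":0,"ax":0,"ay":0,"az":0.5},{"jaw":0,"x":0,"y":0,"z":0,"ax":0,"ay":0,"az":0.5}]'>/dev/null && $C &&
python3 -m crank '[{"jaw":0,"x":0,"y":0,"z":0,"ax":0,"ay":0,"az":0.5},{"jaw":0,"x":0,"y":0,"z":0,"ax":0,"ay":0,"az":0.5},{"jaw":0,"x":0,"y":0,"z":0,"ax":0,"ay":0,"az":0.5},{"jaw":0,"x":0,"y":0,"z":0,"ax":0,"ay":0,"az":0.5}]'>/dev/null && $C &&
python3 -m crank '[{"jaw":0,"x":0,"y":0,"z":0,"ax":0,"ay":0,"az":0.5},{"jaw":0,"x":0,"y":0,"z":0,"ax":0,"ay":0,"az":0.5},{"jaw":0,"x":0,"y":0,"z":0,"ax":0,"ay":0,"az":0.5},{"jaw":0,"x":0,"y":0,"z":0,"ax":0,"ay":0,"az":0.5}]'>/dev/null && $C &&
python3 -m crank '[{"jaw":0,"x":0,"y":0,"z":0,"ax":0,"ay":0,"az":0.5},{"jaw":0,"x":0,"y":0,"z":0,"ax":0,"ay":0,"az":0.5},{"jaw":0,"x":0,"y":0,"z":0,"ax":0,"ay":0,"az":0.5},{"jaw":0,"x":0,"y":0,"z":0,"ax":0,"ay":0,"az":0.5}]'>/dev/null && $C &&
python3 -m crank '[{"jaw":0,"x":0,"y":0,"z":0,"ax":0,"ay":0,"az":0.5},{"jaw":0,"x":0,"y":0,"z":0,"ax":0,"ay":0,"az":0.5},{"jaw":0,"x":0,"y":0,"z":0,"ax":0,"ay":0,"az":0.5},{"jaw":0,"x":0,"y":0,"z":0,"ax":0,"ay":0,"az":0.5}]'>/dev/null && $C
```

```text
t21.40 yaw 157.97 q7 0.203 J7 -0.0299 Tz 0.129 F [-0.8 -3.5  7.3] w 0.136 z 73.3
t21.90 yaw 155.97 q7 0.173 J7 -0.0303 Tz 0.047 F [-1.2 -3.3  7.3] w 0.137 z 73.4
t22.40 yaw 153.97 q7 0.143 J7 -0.0307 Tz 0.129 F [-1.7 -4.4  8. ] w 0.136 z 73.4
t22.90 yaw 151.97 q7 0.113 J7 -0.0311 Tz 0.118 F [-2.2 -4.5  7.6] w 0.132 z 73.4
t23.40 yaw 149.97 q7 0.083 J7 -0.0316 Tz 0.110 F [-1.9 -4.2  8.2] w 0.132 z 73.4
t23.90 yaw 147.97 q7 0.053 J7 -0.0320 Tz 0.098 F [-3.1 -4.4  7.5] w 0.132 z 73.4
t24.40 yaw 145.97 q7 0.023 J7 -0.0323 Tz 0.109 F [-2.4 -5.   9.6] w 0.133 z 73.4
t24.90 yaw 143.96 q7 -0.006 J7 -0.0327 Tz 0.055 F [-2.7 -5.5  8.7] w 0.134 z 73.4
```

```bash
C='python3 now.py 0.055'
python3 -m crank '[{"jaw":0,"x":0,"y":0,"z":0,"ax":0,"ay":0,"az":0.5},{"jaw":0,"x":0,"y":0,"z":0,"ax":0,"ay":0,"az":0.5},{"jaw":0,"x":0,"y":0,"z":0,"ax":0,"ay":0,"az":0.5},{"jaw":0,"x":0,"y":0,"z":0,"ax":0,"ay":0,"az":0.5}]'>/dev/null; $C &&
python3 -m crank '[{"jaw":0,"x":0,"y":0,"z":0,"ax":0,"ay":0,"az":0.5},{"jaw":0,"x":0,"y":0,"z":0,"ax":0,"ay":0,"az":0.5},{"jaw":0,"x":0,"y":0,"z":0,"ax":0,"ay":0,"az":0.5},{"jaw":0,"x":0,"y":0,"z":0,"ax":0,"ay":0,"az":0.5}]'>/dev/null && $C &&
python3 -m crank '[{"jaw":0,"x":0,"y":0,"z":0,"ax":0,"ay":0,"az":0.5},{"jaw":0,"x":0,"y":0,"z":0,"ax":0,"ay":0,"az":0.5},{"jaw":0,"x":0,"y":0,"z":0,"ax":0,"ay":0,"az":0.5},{"jaw":0,"x":0,"y":0,"z":0,"ax":0,"ay":0,"az":0.5}]'>/dev/null && $C &&
python3 -m crank '[{"jaw":0,"x":0,"y":0,"z":0,"ax":0,"ay":0,"az":0.5},{"jaw":0,"x":0,"y":0,"z":0,"ax":0,"ay":0,"az":0.5},{"jaw":0,"x":0,"y":0,"z":0,"ax":0,"ay":0,"az":0.5},{"jaw":0,"x":0,"y":0,"z":0,"ax":0,"ay":0,"az":0.5}]'>/dev/null && $C &&
python3 -m crank '[{"jaw":0,"x":0,"y":0,"z":0,"ax":0,"ay":0,"az":0.5},{"jaw":0,"x":0,"y":0,"z":0,"ax":0,"ay":0,"az":0.5},{"jaw":0,"x":0,"y":0,"z":0,"ax":0,"ay":0,"az":0.5},{"jaw":0,"x":0,"y":0,"z":0,"ax":0,"ay":0,"az":0.5}]'>/dev/null && $C &&
python3 -m crank '[{"jaw":0,"x":0,"y":0,"z":0,"ax":0,"ay":0,"az":0.5},{"jaw":0,"x":0,"y":0,"z":0,"ax":0,"ay":0,"az":0.5},{"jaw":0,"x":0,"y":0,"z":0,"ax":0,"ay":0,"az":0.5},{"jaw":0,"x":0,"y":0,"z":0,"ax":0,"ay":0,"az":0.5}]'>/dev/null && $C &&
python3 -m crank '[{"jaw":0,"x":0,"y":0,"z":0,"ax":0,"ay":0,"az":0.5},{"jaw":0,"x":0,"y":0,"z":0,"ax":0,"ay":0,"az":0.5},{"jaw":0,"x":0,"y":0,"z":0,"ax":0,"ay":0,"az":0.5},{"jaw":0,"x":0,"y":0,"z":0,"ax":0,"ay":0,"az":0.5}]'>/dev/null && $C &&
python3 -m crank '[{"jaw":0,"x":0,"y":0,"z":0,"ax":0,"ay":0,"az":0.5},{"jaw":0,"x":0,"y":0,"z":0,"ax":0,"ay":0,"az":0.5},{"jaw":0,"x":0,"y":0,"z":0,"ax":0,"ay":0,"az":0.5},{"jaw":0,"x":0,"y":0,"z":0,"ax":0,"ay":0,"az":0.5}]'>/dev/null && $C
```

```text
t25.40 yaw 141.97 q7 -0.036 J7 -0.0331 Tz 0.168 F [-2.3 -5.7  8.8] w 0.136 z 73.4
t25.90 yaw 139.96 q7 -0.066 J7 -0.0335 Tz 0.141 F [-3.  -5.2  9.2] w 0.133 z 73.4
t26.40 yaw 137.96 q7 -0.096 J7 -0.0339 Tz 0.033 F [-3.8 -4.4 10.2] w 0.134 z 73.4
t26.90 yaw 135.97 q7 -0.126 J7 -0.0342 Tz 0.115 F [-2.6 -5.1 10.3] w 0.133 z 73.3
t27.40 yaw 133.96 q7 -0.156 J7 -0.0345 Tz 0.152 F [-3.1 -6.6 10.4] w 0.135 z 73.4
t27.90 yaw 131.96 q7 -0.186 J7 -0.0348 Tz 0.114 F [-3.  -5.3 10.6] w 0.134 z 73.4
t28.40 yaw 129.96 q7 -0.215 J7 -0.0352 Tz 0.125 F [-3.8 -5.7 10.6] w 0.134 z 73.3
t28.90 yaw 127.96 q7 -0.245 J7 -0.0355 Tz 0.087 F [-3.4 -6.1 10.1] w 0.133 z 73.3
```

```bash
C='python3 now.py 0.058'
python3 -m crank '[{"jaw":0,"x":0,"y":0,"z":0,"ax":0,"ay":0,"az":0.5},{"jaw":0,"x":0,"y":0,"z":0,"ax":0,"ay":0,"az":0.5},{"jaw":0,"x":0,"y":0,"z":0,"ax":0,"ay":0,"az":0.5},{"jaw":0,"x":0,"y":0,"z":0,"ax":0,"ay":0,"az":0.5}]'>/dev/null; $C &&
python3 -m crank '[{"jaw":0,"x":0,"y":0,"z":0,"ax":0,"ay":0,"az":0.5},{"jaw":0,"x":0,"y":0,"z":0,"ax":0,"ay":0,"az":0.5},{"jaw":0,"x":0,"y":0,"z":0,"ax":0,"ay":0,"az":0.5},{"jaw":0,"x":0,"y":0,"z":0,"ax":0,"ay":0,"az":0.5}]'>/dev/null && $C &&
python3 -m crank '[{"jaw":0,"x":0,"y":0,"z":0,"ax":0,"ay":0,"az":0.5},{"jaw":0,"x":0,"y":0,"z":0,"ax":0,"ay":0,"az":0.5},{"jaw":0,"x":0,"y":0,"z":0,"ax":0,"ay":0,"az":0.5},{"jaw":0,"x":0,"y":0,"z":0,"ax":0,"ay":0,"az":0.5}]'>/dev/null && $C &&
python3 -m crank '[{"jaw":0,"x":0,"y":0,"z":0,"ax":0,"ay":0,"az":0.5},{"jaw":0,"x":0,"y":0,"z":0,"ax":0,"ay":0,"az":0.5},{"jaw":0,"x":0,"y":0,"z":0,"ax":0,"ay":0,"az":0.5},{"jaw":0,"x":0,"y":0,"z":0,"ax":0,"ay":0,"az":0.5}]'>/dev/null && $C &&
python3 -m crank '[{"jaw":0,"x":0,"y":0,"z":0,"ax":0,"ay":0,"az":0.5},{"jaw":0,"x":0,"y":0,"z":0,"ax":0,"ay":0,"az":0.5},{"jaw":0,"x":0,"y":0,"z":0,"ax":0,"ay":0,"az":0.5},{"jaw":0,"x":0,"y":0,"z":0,"ax":0,"ay":0,"az":0.5}]'>/dev/null && $C &&
python3 -m crank '[{"jaw":0,"x":0,"y":0,"z":0,"ax":0,"ay":0,"az":0.5},{"jaw":0,"x":0,"y":0,"z":0,"ax":0,"ay":0,"az":0.5},{"jaw":0,"x":0,"y":0,"z":0,"ax":0,"ay":0,"az":0.5},{"jaw":0,"x":0,"y":0,"z":0,"ax":0,"ay":0,"az":0.5}]'>/dev/null && $C &&
python3 -m crank '[{"jaw":0,"x":0,"y":0,"z":0,"ax":0,"ay":0,"az":0.5},{"jaw":0,"x":0,"y":0,"z":0,"ax":0,"ay":0,"az":0.5},{"jaw":0,"x":0,"y":0,"z":0,"ax":0,"ay":0,"az":0.5},{"jaw":0,"x":0,"y":0,"z":0,"ax":0,"ay":0,"az":0.5}]'>/dev/null && $C &&
python3 -m crank '[{"jaw":0,"x":0,"y":0,"z":0,"ax":0,"ay":0,"az":0.5},{"jaw":0,"x":0,"y":0,"z":0,"ax":0,"ay":0,"az":0.5},{"jaw":0,"x":0,"y":0,"z":0,"ax":0,"ay":0,"az":0.5},{"jaw":0,"x":0,"y":0,"z":0,"ax":0,"ay":0,"az":0.5}]'>/dev/null && $C
```

```text
t29.40 yaw 125.96 q7 -0.275 J7 -0.0357 Tz 0.062 F [-3.7 -5.7 11.3] w 0.134 z 73.3
t29.90 yaw 123.96 q7 -0.305 J7 -0.0360 Tz 0.119 F [-4.7 -6.2 11.2] w 0.136 z 73.4
t30.40 yaw 121.96 q7 -0.335 J7 -0.0362 Tz 0.153 F [-5.4 -5.9 11.4] w 0.133 z 73.3
t30.90 yaw 119.96 q7 -0.364 J7 -0.0365 Tz 0.138 F [-4.9 -6.1 10.9] w 0.137 z 73.3
t31.40 yaw 117.96 q7 -0.394 J7 -0.0367 Tz 0.135 F [-4.1 -5.8 11.8] w 0.131 z 73.3
t31.90 yaw 115.96 q7 -0.424 J7 -0.0368 Tz 0.069 F [-4.9 -5.3 12.6] w 0.135 z 73.3
t32.40 yaw 113.96 q7 -0.454 J7 -0.0370 Tz 0.078 F [-5.5 -6.9 12.6] w 0.136 z 73.3
t32.90 yaw 111.96 q7 -0.483 J7 -0.0372 Tz 0.120 F [-5.6 -6.5 14. ] w 0.135 z 73.3
```

```bash
C='python3 now.py 0.058'
python3 -m crank '[{"jaw":0,"x":0,"y":0,"z":0,"ax":0,"ay":0,"az":0.5},{"jaw":0,"x":0,"y":0,"z":0,"ax":0,"ay":0,"az":0.5},{"jaw":0,"x":0,"y":0,"z":0,"ax":0,"ay":0,"az":0.5},{"jaw":0,"x":0,"y":0,"z":0,"ax":0,"ay":0,"az":0.5}]'>/dev/null; $C &&
python3 -m crank '[{"jaw":0,"x":0,"y":0,"z":0,"ax":0,"ay":0,"az":0.5},{"jaw":0,"x":0,"y":0,"z":0,"ax":0,"ay":0,"az":0.5},{"jaw":0,"x":0,"y":0,"z":0,"ax":0,"ay":0,"az":0.5},{"jaw":0,"x":0,"y":0,"z":0,"ax":0,"ay":0,"az":0.5}]'>/dev/null && $C &&
python3 -m crank '[{"jaw":0,"x":0,"y":0,"z":0,"ax":0,"ay":0,"az":0.5},{"jaw":0,"x":0,"y":0,"z":0,"ax":0,"ay":0,"az":0.5},{"jaw":0,"x":0,"y":0,"z":0,"ax":0,"ay":0,"az":0.5},{"jaw":0,"x":0,"y":0,"z":0,"ax":0,"ay":0,"az":0.5}]'>/dev/null && $C &&
python3 -m crank '[{"jaw":0,"x":0,"y":0,"z":0,"ax":0,"ay":0,"az":0.5},{"jaw":0,"x":0,"y":0,"z":0,"ax":0,"ay":0,"az":0.5},{"jaw":0,"x":0,"y":0,"z":0,"ax":0,"ay":0,"az":0.5},{"jaw":0,"x":0,"y":0,"z":0,"ax":0,"ay":0,"az":0.5}]'>/dev/null && $C &&
python3 -m crank '[{"jaw":0,"x":0,"y":0,"z":0,"ax":0,"ay":0,"az":0.5},{"jaw":0,"x":0,"y":0,"z":0,"ax":0,"ay":0,"az":0.5},{"jaw":0,"x":0,"y":0,"z":0,"ax":0,"ay":0,"az":0.5},{"jaw":0,"x":0,"y":0,"z":0,"ax":0,"ay":0,"az":0.5}]'>/dev/null && $C &&
python3 -m crank '[{"jaw":0,"x":0,"y":0,"z":0,"ax":0,"ay":0,"az":0.5},{"jaw":0,"x":0,"y":0,"z":0,"ax":0,"ay":0,"az":0.5},{"jaw":0,"x":0,"y":0,"z":0,"ax":0,"ay":0,"az":0.5},{"jaw":0,"x":0,"y":0,"z":0,"ax":0,"ay":0,"az":0.5}]'>/dev/null && $C
```

```text
t33.40 yaw 109.96 q7 -0.513 J7 -0.0428 Tz 0.092 F [-4.9 -7.7 13.2] w 0.130 z 73.3
t33.90 yaw 107.97 q7 -0.543 J7 -0.0578 Tz 0.133 F [-4.5 -6.7 13. ] w 0.131 z 73.3
t34.40 yaw 105.97 q7 -0.573 J7 -0.0780 Tz 0.231 F [-6.6 -7.1 12.5] w 0.136 z 73.3
```

The brake bites at about yaw 110.5°. The torque is now 0.041 above drag, rising about 0.010 per degree. Aiming for about 0.08, I'll go 3° further.

```bash
python3 -m crank '[{"jaw":0,"x":0,"y":0,"z":0,"ax":0,"ay":0,"az":0.5},{"jaw":0,"x":0,"y":0,"z":0,"ax":0,"ay":0,"az":0.5},{"jaw":0,"x":0,"y":0,"z":0,"ax":0,"ay":0,"az":0.5},{"jaw":0,"x":0,"y":0,"z":0,"ax":0,"ay":0,"az":0.5}]'>/dev/null; python3 now.py
python3 -m crank '[{"jaw":0,"x":0,"y":0,"z":0,"ax":0,"ay":0,"az":0.5},{"jaw":0,"x":0,"y":0,"z":0,"ax":0,"ay":0,"az":0.5}]'>/dev/null; python3 now.py
python3 -m crank '[{"jaw":0,"x":0,"y":0,"z":0,"ax":0,"ay":0,"az":0},{"jaw":0,"x":0,"y":0,"z":0,"ax":0,"ay":0,"az":0}]'>/dev/null; python3 now.py;python3 chk.py 8
```

```text
t34.90 yaw 103.98 q7 -0.602 J7 -0.1017 Tz 0.142 F [-6.  -6.6 13.6] w 0.136 z 73.3
t35.15 yaw 102.98 q7 -0.617 J7 -0.1144 Tz 0.206 F [-7.2 -7.2 13.9] w 0.136 z 73.3
t35.40 yaw 102.99 q7 -0.617 J7 -0.1448 Tz 0.148 F [-6.3 -8.4 15. ] w 0.137 z 73.3
t35.80 yaw 102.99 q7 -0.617 w 0.138 | T [-1.518  1.189  0.141] sd 0.026 J7 -0.1451 sd 0.0001 F [-6.6 -7.2 13.6] sd 0.44 p [515.1 188.1  73.3]False
```

The moving torque is 0.077 above drag, in the middle of the snug range. I'll release, lift clear and check.

```bash
python3 -m crank '[{"jaw":20,"x":0,"y":0,"z":0,"ax":0,"ay":0,"az":0},{"jaw":40,"x":0,"y":0,"z":0,"ax":0,"ay":0,"az":0},{"jaw":50,"x":0,"y":0,"z":0,"ax":0,"ay":0,"az":0},{"jaw":50,"x":0,"y":0,"z":0,"ax":0,"ay":0,"az":0},{"jaw":50,"x":0,"y":0,"z":-20,"ax":0,"ay":0,"az":0},{"jaw":50,"x":0,"y":0,"z":-40,"ax":0,"ay":0,"az":0},{"jaw":50,"x":0,"y":0,"z":-50,"ax":0,"ay":0,"az":0},{"jaw":50,"x":0,"y":0,"z":-50,"ax":0,"ay":0,"az":0},{"jaw":50,"x":0,"y":0,"z":0,"ax":0,"ay":0,"az":0}]'; python3 wing.py; ls pics/w*
```

```text
t: 36.92
eef_pos: [0.5184, 0.1918, 0.2382]
tool_rot: [0.002, 0.622, 0.783, 0.004]
contact_force: [0.5, -0.5, -0.3]
gripper_width: 0.502
57 [0.51428613 0.19280708 0.09501195] ((0.5153502225875854, 0.19108904898166656), (0.01190803200006485, 0.025798270478844643), 13.764957427978516) 102.14231006042279
mark 7 [0.49135861 0.19718105 0.06594122]
pics/w163.png
pics/w370.png
```

```bash
python3 -c "
from h import *
a,_=cap('side');save(cv2.resize(a[130:330,100:360],(780,600),interpolation=2),'fin.png')"
```

```text
(no output)
```

View pics/fin.png

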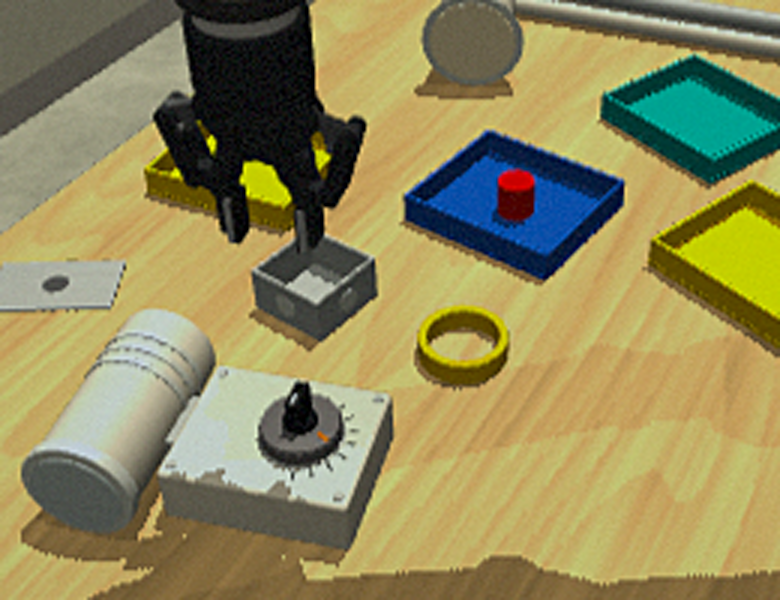

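The cap stands in the blue tray at (515,195). The wing at (297,410) has turned, the ring mark is in place at (320,437), the tape and junction box haven't moved, and the gripper is clear.

```bash
python3 -c "
from station import ticket;print(ticket.hand_in())"
```

```text
the job is handed in; nothing more can be done
None
```

The red cap is in the blue tray, and the wing knob is turned clockwise onto its brake and left snug. I handed the job in at about 37 s of the 72 s allowed.

- **Cap:** I lifted it straight off. In the last picture it stands upright inside the blue tray.
- **Knob:** I turned it about 88° in all, with one regrasp half a turn round because the last joint was running short of range. The brake bit about 80° from the start. I stopped at 0.077 N m above drag, within the 0.04–0.12 snug range. After release the wing stayed within about 1° of where the hand left it.
- **Ring and other things:** The ring mark measured under 0.3 mm from its start. The tape, junction box and look-alike trays look unmoved in the last picture.
- **Readings that disagreed:**
    - At rest the last joint showed about 0.06 N m above its at-rest drag reading, and the noisy wrist sensor about 0.03–0.04. I relied on the low-noise reading taken while turning.
    - The vertical force on the hand rose slowly to about 14 N during the turn. I put this down to the finger pads pressing on the wing, and it was gone after release.

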